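Open the hasped parts case and snap its sprung box covers shut

ROBOT

A 6-joint arm with a two-finger parallel gripper is mounted at the origin on the work surface. World frame = base frame: x ahead of the robot, y to its left, z up, the work surface at z = 0. Lengths are in mm, angles in degrees, forces in N, time in s.
With the tool pointing down it reaches from about 300 to 850 mm from the base axis. Payload 4.2 kg.
Tool frame: the origin (TCP) lies at the very end of the fingers, on their centre line; the grasp point (between the pads) lies 19 mm behind it (env.tcp_to_grasp is the distance from the TCP to the grasp point, in mm); z points along the fingers, y is the line along which they close (so a half turn about z gives the same grasp; the last joint's range is limited). The gripper opens to 91 mm and grips with 3 to 60 N. Pads are 32 mm wide; open, the fingers measure 118 mm over their backs; the gripper's body (76 mm by 178 mm) begins 60 mm behind the grasp point.
Start: joints at [-66.005, 18.312, 89.639, -0, 72.044, -1.146], TCP at [244.296, -520.541, 213.976] pointing down, gripper open.
Joint ranges: [-177.97, 177.97], [-48.28, 115.42], [12.27, 149.76], [-77.06, 257.06], [2.81, 150.46], [-146.56, 146.56]. Speed limits (degrees/s): [147.25, 147.25, 180, 180, 180, 180].

INTERFACE

Orientations are given as [roll, pitch, yaw] about the fixed x, y, z axes, in that order (R = Rz(yaw) Ry(pitch) Rx(roll)).
In Python, from workcell import env gives the robot as it stands.
- The arm moves only by the tool move_arm, never from a script. Its argument "plan" is a list of rows, each a list of 3 entries, a list of its own where there are three numbers: the shift along the world's x, y, z in cm, then the turn about the world's z in degrees, then the closure, from 0 (fully open) to 1 (shut). In form: [[[x, y, z], turn, claw], ...]. A call has 1 to 5 rows; each row shifts and turns the commanded pose from where the row before left it; what a row does not reach is not made up. A row lasts 1/10 s, in which the tool goes at most 50 mm and 8.59 degrees, less where a joint would pass 70% of its speed; a pose out of reach is approached as far as the arm can. A call is refused whole if a number of a shift passes 5 or a number of a turn 8.59, either way. A call with a gripper value outside its range is refused whole. The fingers move at their own pace and stop on an object; "squeeze" is the grip in N (left out, the last holds). Time passes only in rows, so rows that do not move let the fingers close. It gives the time, the measured TCP pose, the force, the opening and the grip force at its end, in the units of the state.
- env.state(): the state, without advancing time (a new reading comes with each control period).
- env.grab_frame(name): name is "scene" or "top" or "wrist"; returns a dict with "frame" (420x560x3 uint8, red, green, blue), "z_map" (420x560 float32, mm along the optical axis (not along the pixel's ray), 0 where there is no reading), "fovy" (degrees; the focal length in pixels is half the picture's height over the tangent of half this angle, whatever the lens; pixels are square), "cx", "cy" (the principal point, pixels), "position" and "orientation" of the camera in the world. Camera axes: x right, y down, z forward; pixel columns grow to the right and rows downward; lengths in mm; the calibration is good to about 2 mm. A picture is of the moment at which its call begins.
- env.job_done(): hands the job in; it is judged then, once.
Trained networks look in a picture, given as the dict that the camera call returned (one of the last four; its "shot" number tells which), for a name from the list of things; names that differ only in an ending like _2 or _b are one class to them, and where a whole thing is asked for, a point or a joint stands for the part that bears it (a point fixed in the world has none). Each returns a list of dicts, best first, with "score" (0 to 1); they miss things now and then, are a little off and sometimes report something else, mostly with a low value. They report only what shows in the picture. A call takes as long as a camera call.
- env.search_frame(picture, label): "point" ([column, row] in pixels, amid what is visible of it).
- env.landmark_of(picture, label): "point" ([column, row] in pixels: a listed point, or the origin of a listed thing).
The state is a dict: "time_s": time; "qpos": joint angles; "qvel": joint speeds; "effort": joint torques, N m; "ee_pos": TCP position; "ee_rot": TCP orientation; "force": force on the tool from outside, world axes, zero at the start; "torque": the same for the moment, N m; "gripper_width": finger opening in mm; "gripper_force": force on a finger pad.
Only numpy, scipy, OpenCV 4.12 (cv2) and the standard library are available. Lean on these libraries where they do the work, as an engineer would, in place of code of your own. Each camera call takes 0.05 s, during which the arm holds its last target. There are 200 camera calls.

TASK

Two of the three little snap boxes inside the clear-lidded parts case have sprung open. Flip the hasp up off its staple and swing it right over towards you, past upright, and only then raise the lid until it stands open by itself, nearly upright or further. Then press each sprung cover down at its front lip until its catch clicks and holds it fully shut; press firmly but never ram a cover, and leave the hasp clear, the lid up, the third box shut and everything else where it was.

Things in the scene. Friction and masses are not known exactly. Their poses are not given: they have to be found in the camera images.
- case: Black plastic parts case fixed to the mat: 180 (x) by 220 (y) by 78 mm high, walls and floor 5 mm. Origin: centre of its underside; x points from its front (hasp side, towards the robot) to its back (lid hinge side), z up. Everything on it is aligned with its x and y.
- hasp (a joint): Hinge of the steel hasp, a slotted strap 16 mm wide and 60 mm long lying flat over the front edge of the lid, its slot over a small wire staple (16 mm high) on the lid. 0: lying over the staple; grows as it is flipped up and over towards the case's front (-x of the case), up to 2.4 rad; 1.57 is upright. The hinge is stiff (about 0.6 N at the tab) and stays where it is left.
- hasp_grip (a point): Grip point on the hasp's upright pull tab at its free end. Tab 16 mm wide (along case y), 5 mm thick (along case x), 32 mm tall; this point is 8 mm below the tab's top and, when the hasp lies shut, 24 mm above the lid. Pinched along the case's y, the tab can turn between the fingers as it swings. Moves with the hasp.
- hasp_hinge (a point): Centre of the hasp's hinge axis, which runs along the case's y, 10 mm before the front wall. When shut the grip point lies 53 mm behind (+x of the case) and 24 mm above it.
- lid (a joint): Hinge of the case's flat clear lid (180 by 220 by 6 mm, black rim, 0.25 kg), hinged along its back edge. 0: shut; grows as it is raised, to 1.8 rad. The hinge is stiff: it takes about 4 N at the handle, and the lid stays where it is left.
- lid_grip (a point): Grip point on the lid's handle, a black upright square post 14 by 14 mm, 40 mm tall, near the lid's front edge and 110 mm beside the hasp. The point is 13 mm below the post's top and 27 mm above the lid. Moves with the lid; the post may turn between fingers that pinch it along the case's y.
- lid_hinge (a point): Middle of the lid's hinge axis, which runs along the case's y, at the case's back edge. With the lid shut the grip point lies 160 mm before (-x of the case), 50 mm to the -y side of and 33 mm above it.
- cover_a (a joint): Hinge of the cover of snap box a, rad: 0 level, grows as it opens, to 0.5; sprung it stands at 0.3 to 0.45 on a weak spring (1 N). It shuts on an unseen pad, different in each box, at -0.11 to 0.1. From 0.11 to 0.04 above that the catch resists (8 to 11 N at the lip, more nearer the hinge), then snaps it home and holds it; let go sooner it springs up.
- cover_a_lip (a point): Point on the top face at the front lip of that cover, 8 mm from its front edge and 70 mm from its hinge, midway across; the place to press (over 25 N cracks the cover). Moves with the cover. When level it lies 37 mm before the middle of its box (-x of the box), 35 mm above the box's underside.
- box_a: Snap box a, one of three like grey plastic component boxes fixed 68 mm apart (order varies) in the case: 70 (x) by 58 (y) by 31 mm high; flat cover 78 by 56 by 4 mm, hinged along the back (+x) 31 mm above the underside. Origin: centre of its underside, on the case's floor; axes as the case's. Its cover starts sprung open.
- cover_b (a joint): Hinge of the cover of snap box b, rad: 0 level, grows as it opens, to 0.5; sprung it stands at 0.3 to 0.45 on a weak spring (1 N). It shuts on an unseen pad, different in each box, at -0.11 to 0.1. From 0.11 to 0.04 above that the catch resists (8 to 11 N at the lip, more nearer the hinge), then snaps it home and holds it; let go sooner it springs up.
- cover_b_lip (a point): Point on the top face at the front lip of that cover, 8 mm from its front edge and 70 mm from its hinge, midway across; the place to press (over 25 N cracks the cover). Moves with the cover. When level it lies 37 mm before the middle of its box (-x of the box), 35 mm above the box's underside.
- box_b: Snap box b, one of three like grey plastic component boxes fixed 68 mm apart (order varies) in the case: 70 (x) by 58 (y) by 31 mm high; flat cover 78 by 56 by 4 mm, hinged along the back (+x) 31 mm above the underside. Origin: centre of its underside, on the case's floor; axes as the case's. Its cover starts sprung open.
- cover_c (a joint): Hinge of the cover of snap box c, rad: 0 level, grows as it opens, to 0.5; sprung it stands at 0.3 to 0.45 on a weak spring (1 N). It shuts on an unseen pad, different in each box, at -0.11 to 0.1. From 0.11 to 0.04 above that the catch resists (8 to 11 N at the lip, more nearer the hinge), then snaps it home and holds it; let go sooner it springs up.
- cover_c_lip (a point): Point on the top face at the front lip of that cover, 8 mm from its front edge and 70 mm from its hinge, midway across; the place to press (over 25 N cracks the cover). Moves with the cover. When level it lies 37 mm before the middle of its box (-x of the box), 35 mm above the box's underside.
- box_c: Snap box c, one of three like grey plastic component boxes fixed 68 mm apart (order varies) in the case: 70 (x) by 58 (y) by 31 mm high; flat cover 78 by 56 by 4 mm, hinged along the back (+x) 31 mm above the underside. Origin: centre of its underside, on the case's floor; axes as the case's. Its cover starts shut.
- relay: Black relay, 12 by 28 by 14 mm, loose in the case's front trough. Bystander; origin: centre of its underside.
- trimmer: White trimmer, 16 by 16 by 13 mm, loose in the case's front trough. Bystander; origin: centre of its underside.
- phone: Black phone, 150 by 72 by 9 mm, on the mat. Bystander; origin: centre of its underside.
- flux_bottle: White dropper bottle, 42 mm across, 108 mm tall, on the mat. Bystander; origin: centre of its underside.
- solder_spool: Aluminium spool, 54 mm across, 42 mm tall, on the mat. Bystander; origin: centre of its underside.
- driver: Screwdriver 150 mm long, on the mat. Bystander; origin: middle of its length, on its underside.
- tweezers: Steel tweezers about 125 mm long, on the mat. Bystander; origin: centre of its underside.

How it is judged:
By the outcome, as a careful person would: the job done as asked, in the order asked, and still so for the second after the job is handed in, with the robot touching nothing.
It also fails if it takes over 58 s, if anything falls off the work surface, if the arm or the gripper's body presses on something with over 40 N, if the wrist force passes 120 N, or if a joint passes its speed limit or range.

## Working session

There is one attempt and no reset: what is moved stays moved. The work goes in short steps, Python scripts to look and compute and a tool call to move; the robot and the scene stay as the last step left them, time stands still between calls to the robot, and variables do not carry over. Pictures are saved under pics/ and viewed, at most 10 in all, crops included, and the job is handed in when it is done.

Besides the shell and the picture viewer there is one more tool, called after "Emit:" as a command line: name --argument value ..., lists and objects as JSON in quotes. move_arm: Moves the arm, as the interface text tells. Its arguments: {"type":"object","properties":{"plan":{"type":"array","items":{"type":"array"}},"squeeze":{"type":"number"}},"required":["plan"]}

```bash
mkdir -p pics; cat > h.py <<'E'
import numpy as np, cv2
from workcell import env
from scipy.spatial.transform import Rotation as R
def rot(o):
    o=np.array(o,float)
    if o.shape==(3,3): return o
    if o.size==4: return R.from_quat(o).as_matrix()
    return R.from_euler('xyz',o,degrees=True).as_matrix()
def ray(p,px):
    f=p['frame'].shape[0]/2/np.tan(np.radians(p['fovy'])/2)
    d=np.array([(px[0]-p['cx'])/f,(px[1]-p['cy'])/f,1.])
    return np.array(p['position'],float),rot(p['orientation'])@d
def at_depth(p,px):
    c,r=int(round(px[0])),int(round(px[1])); w=p['z_map'][max(r-1,0):r+2,max(c-1,0):c+2]; w=w[w>0]
    o,d=ray(p,px); return o+d*np.median(w) if w.size else None
def at_z(p,px,z):
    o,d=ray(p,px); return o+d*(z-o[2])/d[2]
def save(p,n): cv2.imwrite('pics/'+n,cv2.cvtColor(p['frame'],cv2.COLOR_RGB2BGR))
E
python3 - <<'E'
from h import *
np.set_printoptions(precision=1,suppress=True)
P={}
for n in('scene','top'):
    p=env.grab_frame(n);save(p,n+'0.png');print(n,p['position'],p['orientation'],p['fovy'],p['cx'],p['cy'])
    for l in ['case','hasp_grip','hasp_hinge','lid_grip','lid_hinge','cover_a_lip','box_a','flux_bottle','solder_spool']:
        for q in env.landmark_of(p,l)[:3]:
            print(l,round(q['score'],2),np.array(q['point']),at_depth(p,q['point']))
print(env.state())
E
```

```text
scene [1250.5  194.2  672. ] [-128.2    0.7  107.6] 56.08456093870786 285.72776026236255 209.45273601264904
case 0.57 [288.1 251.7] [678.6  10.9  84.6]
hasp_grip 0.47 [319.1 200.2] [491.3  32.1  90.8]
hasp_hinge 0.76 [317.9 200.5] [492.3  29.4  90.1]
lid_grip 0.64 [273.6 192.8] [534.9 -69.8 122.3]
lid_hinge 0.93 [281.8 250.4] [679.7  -2.7  85.7]
flux_bottle 0.9 [446.1 294.3] [650.7 341.2  30.9]
flux_bottle 0.74 [441.8 236.6] [448.6 335.4  13.4]
solder_spool 0.92 [198.8 195.9] [ 469.8 -319.3   14.8]
top [ 366.6  -27.4 1117.1] [-169.3    0.6  -90.1] 50.57895087112302 274.7798167658041 214.82825675992197
case 0.68 [275.2 210. ] [572.8 -18.4  89. ]
hasp_grip 0.41 [250.3 220.9] [541.6  38.2 119. ]
hasp_hinge 0.78 [256.4 245.9] [487.5  25.4  91.7]
lid_grip 0.63 [300.3 226.4] [526.8 -75.1 129.3]
lid_hinge 0.85 [268.9 164.7] [708.8  -1.6   8.5]
lid_hinge 0.32 [418.3 218.6] [ 562.9 -375.1   21.2]
flux_bottle 0.74 [138.2 197.9] [617.8 327.8  26.6]
solder_spool 0.64 [398.3 263.2] [ 450.1 -312.6   46.3]
solder_spool 0.3 [418.  220.8] [ 557.7 -374.6   19.2]
{'time_s': 1.0, 'qpos': array([-66. ,  18.3,  89.6,   0. ,  72. ,  -1.1]), 'qvel': array([ 0.1,  0.1, -0.1, -0. ,  0. , -0.1]), 'effort': array([ -0. , -41.2, -23.2,   0.1,   0. ,  -0. ]), 'ee_pos': array([ 244.3, -520.5,  214. ]), 'ee_rot': array([180. ,   0. ,  25.1]), 'force': array([-0. , -0.2, -0.1]), 'torque': array([0., 0., 0.]), 'gripper_force': 0.0, 'gripper_width': 91.47060474361952}
```

```bash
python3 -c "
import cv2,numpy as np
a=cv2.imread('pics/scene0.png');b=cv2.imread('pics/top0.png')
cv2.imwrite('pics/st0.png',cv2.resize(np.hstack([a,b]),(800,300)))"
```

```text
(no output)
```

View pics/scene0.png

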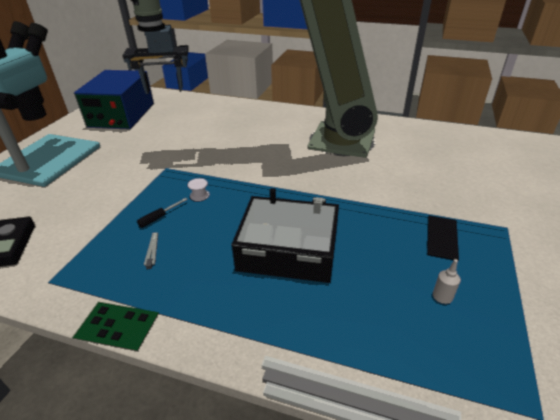

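View pics/top0.png

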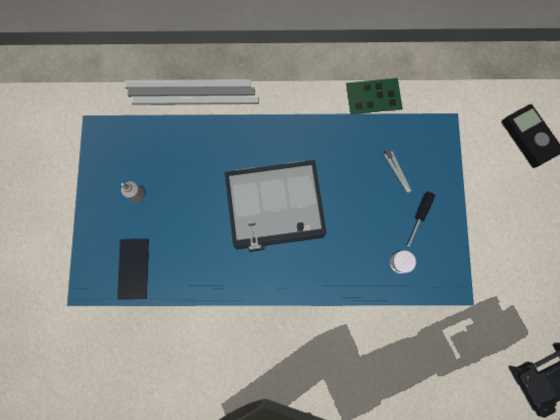

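The top view shows the case at (225-325, 161-249), yawed by a few degrees. The hasp is at (255,235), the lid post at (300,227), and the bystanders are well clear. Next I'll fit the case pose from depth.

```bash
cat >> h.py <<'E'
def cloud(p,step=1):
    z=p['z_map'];h,w=z.shape;f=h/2/np.tan(np.radians(p['fovy'])/2)
    c,r=np.meshgrid(np.arange(w),np.arange(h))
    d=np.stack([(c-p['cx'])/f*z,(r-p['cy'])/f*z,z],-1)
    X=d@rot(p['orientation']).T+np.array(p['position'],float); X[z<=0]=np.nan
    return X
E
python3 - <<'E'
from h import *
np.set_printoptions(precision=1,suppress=True)
for n in('top','scene'):
    p=env.grab_frame(n);X=cloud(p)
    m=(abs(X[...,2]-82)<9)&(X[...,0]>400)&(X[...,0]<800)&(abs(X[...,1])<250)
    m=cv2.morphologyEx(m.astype(np.uint8),cv2.MORPH_OPEN,np.ones((3,3)))
    k,lab,st,_=cv2.connectedComponentsWithStats(m); m=lab==1+np.argmax(st[1:,4])
    q=X[m]; print(n,m.sum(),np.median(q[:,2]))
    # exclude hasp overhang
    best=min(((lambda r:(np.prod(np.ptp(r,axis=0)),a))( (lambda u:np.array([np.sort(u[:,0])[[5,-5]],np.sort(u[:,1])[[5,-5]]]).T)(q[:,:2]@np.array([[np.cos(a),-np.sin(a)],[np.sin(a),np.cos(a)]])))for a in np.radians(np.arange(-20,25,.5))))
    a=best[1];u=q[:,:2]@np.array([[np.cos(a),-np.sin(a)],[np.sin(a),np.cos(a)]])
    print('yaw',np.degrees(a),np.percentile(u,[.1,1,99,99.9],axis=0))
    print(cv2.minAreaRect(q[:,:2].astype(np.float32)))
E
```

```text
top 5772 88.04949679962658
yaw 7.499999999999999 [[ 493.4 -202.7]
 [ 497.1 -200.3]
 [ 674.8   13.5]
 [ 680.3   16.4]]
((593.6886596679688, -15.654022216796875), (190.2970428466797, 219.94329833984375), 7.596597671508789)
scene 5355 87.87392580466394
yaw 8.0 [[ 487.6 -209.1]
 [ 496.1 -206.9]
 [ 677.4    8.9]
 [ 679.3   10.8]]
((589.880126953125, -17.508560180664062), (196.9290313720703, 220.56016540527344), 7.637163162231445)
```

Emit:
move_arm --plan '[[[2.3,4.3,0],-6,0],[[2.3,4.3,0],-6,0],[[2.3,4.3,0],-5.5,0],[[2.3,4.3,0],0,0],[[2.3,4.3,0],0,0]]' --squeeze 10

```text
time_s: 1.6
ee_pos: [359.9, -303.9, 214.1]
ee_rot: [180.0, -0.0, 7.6]
force: [-0.6, -0.2, -0.3]
gripper_width: 91.3
gripper_force: 0.0
```

Emit:
move_arm --plan '[[[2.3,4.3,0],0,0.3],[[2.3,4.3,0],0,0.3],[[2.3,4.3,0],0,0.3],[[2.3,4.3,0],0,0.3],[[2.3,4.3,0],0,0.3]]'

```text
time_s: 2.1
ee_pos: [475.0, -88.7, 214.3]
ee_rot: [180.0, -0.0, 7.6]
force: [0.4, -1.2, 0.3]
gripper_width: 63.7
gripper_force: 0.0
```

Emit:
move_arm --plan '[[[2.2,4.2,0],0,0.3],[[2.2,4.2,0],0,0.3],[[2.1,4.2,0],0,0.3],[[0,0,0],0,0.3]]'

```text
time_s: 2.5
ee_pos: [541.4, 40.1, 213.7]
ee_rot: [-179.9, -0.1, 8.0]
force: [0.5, 0.2, -0.1]
gripper_width: 63.8
gripper_force: 0.0
```

```bash
python3 - <<'E'
from h import *
np.set_printoptions(precision=1,suppress=True)
p=env.grab_frame('wrist');save(p,'w1.png');print(p['position'],p['orientation'])
for l,z in [('hasp_grip',108),('hasp_hinge',84),('lid_grip',111),('lid_hinge',78)]:
    for q in env.landmark_of(p,l)[:3]:
        print(l,round(q['score'],2),np.array(q['point']),at_z(p,q['point'],z),at_depth(p,q['point']))
# tab: points above lid
X=cloud(p)
for lo,hi in((100,118),(118,132)):
    m=(X[...,2]>lo)&(X[...,2]<hi)
    k,lab,st,c=cv2.connectedComponentsWithStats(m.astype(np.uint8))
    for i in range(1,k):
        if st[i,4]>40: print(lo,st[i],X[lab==i].mean(0),np.median(X[lab==i],0), cv2.minAreaRect(X[lab==i][:,:2].astype(np.float32)))
print(env.state()['ee_pos'])
E
```

```text
[611.9  49.7 385.3] [165.5   0.1 -82.1]
hasp_hinge 0.85 [278.6 256.6] [478.1  30.1  84. ] [442.4  24.9   3.6]
lid_grip 0.88 [394.6 235.3] [528.6 -78.5 111. ] [533.8 -70.5 128.2]
lid_hinge 0.78 [344.6  64. ] [681.9  -5.2  78. ] [679.7  -3.4  87.9]
100 [271 205  17   5  75] [540.6  39.1 109. ] [540.6  38.6 108.5] ((540.665283203125, 38.7688102722168), (0.7160521149635315, 15.5032320022583), 7.2454705238342285)
100 [379 223  21  18 153] [532.8 -69.  109.3] [534.7 -67.1 109.3] ((533.0700073242188, -70.08612060546875), (9.369346618652344, 17.88449478149414), 48.80132293701172)
118 [271 210  17   6 102] [538.4  38.3 120.3] [538.5  38.3 120.2] ((538.4503784179688, 38.29402542114258), (5.462125778198242, 15.102996826171875), 6.748311996459961)
118 [385 229  19  15 159] [533.9 -70.6 124.8] [534.6 -69.8 126.2] ((532.8472290039062, -70.53772735595703), (9.912717819213867, 17.01416778564453), 41.60817337036133)
[538.7  34.3 214. ]
```

View pics/w1.png

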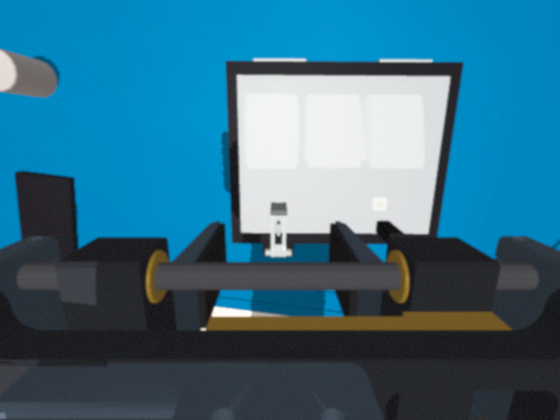

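The wrist view shows the hasp tab at (279,209) between the fingers and the post at (394,232). Heights read about 4 mm high, which fits the mat's thickness. I'll shift +4 mm in y, go down and pinch the tab.

Emit:
move_arm --plan '[[[0,0.4,-4],0,0.3],[[0,0,-4],0,0.3],[[0,0,-3],0,0.3],[[0,0,-0.9],0,0.3],[[0,0,0],0,0.6]]'

```text
time_s: 3.25
ee_pos: [538.5, 38.4, 94.4]
ee_rot: [-180.0, 0.1, 7.6]
force: [0.6, 0.4, 0.0]
gripper_width: 58.3
gripper_force: 0.0
```

Emit:
move_arm --plan '[[[0,0,0],0,0.9],[[0,0,0],0,0.9],[[0,0,0],0,0.9]]'

```text
time_s: 3.55
ee_pos: [540.2, 39.5, 96.5]
ee_rot: [180.0, -0.2, 7.6]
force: [0.9, -0.1, -0.2]
gripper_width: 34.7
gripper_force: 0.0
```

```bash
python3 - <<'E'
from h import *
X=cloud(env.grab_frame('top'));z=X[...,2]
m=(X[...,0]>450)&(X[...,0]<700)&(X[...,1]>130)&(X[...,1]<230);print('mat',np.nanmedian(z[m]))
m=(X[...,0]>250)&(X[...,0]<330)&(abs(X[...,1]-500)<50);print('desk',np.nanmedian(z[m]))
print(env.state()['ee_pos'],env.state()['gripper_width'])
a=np.radians(7.5);h=24.4
pr=None
for q in range(0,131,13):
    t=np.radians(h+q);v=58.2*np.array([np.cos(t),np.sin(t)]);w=np.array([v[0]*np.cos(a),v[0]*np.sin(a),v[1]])/10
    if pr is not None: print(q,np.round(w-pr,2))
    pr=w
E
```

```text
mat 3.577920947023813
desk 0.18174143125270348
[540.02356222  39.45806769  96.21338399] 30.54485477793696
13 [-0.67 -0.09  1.13]
26 [-0.91 -0.12  0.95]
39 [-1.09 -0.14  0.72]
52 [-1.23 -0.16  0.45]
65 [-1.3  -0.17  0.16]
78 [-1.3  -0.17 -0.14]
91 [-1.24 -0.16 -0.43]
104 [-1.11 -0.15 -0.7 ]
117 [-0.93 -0.12 -0.93]
130 [-0.69 -0.09 -1.12]
```

Emit:
move_arm --plan '[[[0,0,0],0,1],[[0,0,0],0,1],[[0,0,0],0,1],[[0,0,0],0,1]]' --squeeze 10

```text
time_s: 4.0
ee_pos: [539.6, 39.0, 95.3]
ee_rot: [179.9, -0.0, 7.7]
force: [0.2, -3.0, 2.2]
gripper_width: 15.6
gripper_force: 10.0
```

Tab gripped at 15.6 mm. I'll swing it over along the arc to about 126°.

Emit:
move_arm --plan '[[[-0.33,-0.04,0.58],0,1],[[-0.34,-0.05,0.55],0,1],[[-0.44,-0.06,0.5],0,1],[[-0.47,-0.06,0.45],0,1],[[-0.53,-0.07,0.39],0,1]]'

```text
time_s: 4.5
ee_pos: [518.9, 36.3, 120.7]
ee_rot: [179.9, -0.2, 7.7]
force: [4.1, -3.9, 0.3]
gripper_width: 15.9
gripper_force: 10.0
```

Emit:
move_arm --plan '[[[-0.56,-0.07,0.33],0,1],[[-0.61,-0.08,0.26],0,1],[[-0.62,-0.08,0.19],0,1],[[-0.65,-0.08,0.12],0,1],[[-0.65,-0.09,0.04],0,1]]'

```text
time_s: 5.0
ee_pos: [489.1, 32.3, 131.1]
ee_rot: [179.9, -0.3, 7.7]
force: [3.3, -4.6, 4.1]
gripper_width: 15.9
gripper_force: 10.0
```

Emit:
move_arm --plan '[[[-0.65,-0.08,-0.04],0,1],[[-0.65,-0.09,-0.1],0,1],[[-0.63,-0.08,-0.18],0,1],[[-0.61,-0.08,-0.25],0,1],[[-0.57,-0.08,-0.32],0,1]]'

```text
time_s: 5.5
ee_pos: [455.9, 27.9, 121.7]
ee_rot: [179.9, -0.1, 7.7]
force: [0.0, -6.5, 4.5]
gripper_width: 16.0
gripper_force: 10.0
```

Emit:
move_arm --plan '[[[-0.54,-0.07,-0.38],0,1],[[-0.49,-0.06,-0.43],0,1],[[-0.44,-0.06,-0.5],0,1],[[-0.3,-0.04,-0.42],0,1],[[0,0,0],0,1]]'

```text
time_s: 6.0
ee_pos: [436.3, 25.3, 102.9]
ee_rot: [179.9, 0.2, 7.7]
force: [-1.4, -6.7, 1.8]
gripper_width: 15.9
gripper_force: 10.0
```

Emit:
move_arm --plan '[[[0,0,0],0,0.5],[[0,0,0],0,0.5],[[0,0,0.5],0,0.5],[[0,0,4],0,0.5],[[0,0,4],0,0.5]]'

```text
time_s: 6.5
ee_pos: [437.4, 26.7, 188.5]
ee_rot: [-179.9, 0.2, 7.6]
force: [1.4, -0.0, 0.9]
gripper_width: 45.5
gripper_force: 0.0
```

```bash
python3 - <<'E'
from h import *
np.set_printoptions(precision=1,suppress=True)
s=env.state();print(s['ee_pos'],s['gripper_width'],s['force'])
p=env.grab_frame('wrist');save(p,'w2.png')
X=cloud(p);m=(X[...,2]>119)&(X[...,2]<134)
k,lab,st,c=cv2.connectedComponentsWithStats(m.astype(np.uint8))
for i in range(1,k):
    if st[i,4]>40: print(st[i],np.median(X[lab==i],0), cv2.minAreaRect(X[lab==i][:,:2].astype(np.float32)))
# arc for lid
a=np.radians(7.5);pr=None
for q in range(0,101,5):
    t=np.radians(11.65+q);v=163.4*np.array([-np.cos(t),np.sin(t)]);w=np.array([v[0]*np.cos(a),v[0]*np.sin(a),v[1]])/10
    if pr is not None: print(q,np.round(w-pr,2))
    pr=w
E
```

```text
[437.4  26.7 188.5] 45.52178778539755 [ 1.4 -0.   0.9]
[410 111  24  19 416] [529.8 -71.1 127.7] ((529.9588012695312, -73.00756072998047), (13.295426368713379, 13.990005493164062), 7.117049694061279)
[270 180  20  17 158] [463.   28.  127.6] ((463.3871765136719, 28.516460418701172), (10.291263580322266, 15.622047424316406), 7.3226318359375)
[270 200  20  25 447] [442.9  25.9 127.7] ((442.8675231933594, 25.766637802124023), (24.58043670654297, 15.5462646484375), 6.355807781219482)
5 [0.3 0.1 1.4]
10 [0.5 0.1 1.4]
15 [0.6 0.1 1.3]
20 [0.7 0.1 1.2]
25 [0.8 0.1 1.2]
30 [0.9 0.1 1.1]
35 [1.  0.1 1. ]
40 [1.1 0.1 0.9]
45 [1.1 0.1 0.8]
50 [1.2 0.2 0.7]
55 [1.3 0.2 0.6]
60 [1.3 0.2 0.5]
65 [1.4 0.2 0.4]
70 [1.4 0.2 0.3]
75 [1.4 0.2 0.1]
80 [1.4 0.2 0. ]
85 [ 1.4  0.2 -0.1]
90 [ 1.4  0.2 -0.2]
95 [ 1.4  0.2 -0.3]
100 [ 1.3  0.2 -0.5]
```

View pics/w2.png

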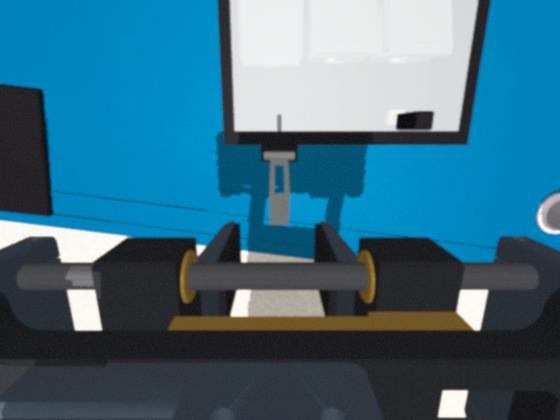

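The hasp is now lying over towards the robot (280,190), clear of the staple at (279,122). The post is at (411,119), and its fit of (530,-73) matches the geometry.

Emit:
move_arm --plan '[[[3.1,-3.3,0],0,0.5],[[3.1,-3.3,0],0,0.5],[[3.1,-3.4,0],0,0.5],[[0,0,-4],0,0.5],[[0,0,-3],0,0.5]]'

```text
time_s: 7.05
ee_pos: [532.2, -74.5, 116.8]
ee_rot: [-180.0, -0.0, 7.5]
force: [-0.2, -0.5, 0.1]
gripper_width: 45.6
gripper_force: 0.0
```

Emit:
move_arm --plan '[[[0,0,-2.2],0,0.5],[[0,0,0],0,1],[[0,0,0],0,1],[[0,0,0],0,1],[[0,0,0],0,1]]' --squeeze 20

```text
time_s: 7.55
ee_pos: [532.5, -73.7, 97.5]
ee_rot: [179.9, -0.2, 7.7]
force: [0.3, -0.7, -0.1]
gripper_width: 16.6
gripper_force: 0.0
```

Emit:
move_arm --plan '[[[0,0,0],0,1],[[0,0,0],0,1]]'

```text
time_s: 7.75
ee_pos: [532.4, -73.1, 97.3]
ee_rot: [-180.0, -0.2, 7.6]
force: [-0.8, 2.3, 6.6]
gripper_width: 13.7
gripper_force: 20.0
```

Emit:
move_arm --plan '[[[0.35,0.05,1.4],0,1],[[0.46,0.06,1.35],0,1],[[0.57,0.08,1.3],0,1],[[0.68,0.09,1.24],0,1],[[0.78,0.1,1.18],0,1]]'

```text
time_s: 8.25
ee_pos: [557.8, -69.6, 159.7]
ee_rot: [-179.9, 0.3, 7.7]
force: [-1.2, 2.2, -5.0]
gripper_width: 13.6
gripper_force: 20.0
```

Emit:
move_arm --plan '[[[0.88,0.12,1.1],0,1],[[0.97,0.13,1.02],0,1],[[1.06,0.14,0.93],0,1],[[1.13,0.15,0.83],0,1],[[1.2,0.16,0.73],0,1]]'

```text
time_s: 8.75
ee_pos: [609.2, -62.7, 206.3]
ee_rot: [-179.9, 0.5, 7.7]
force: [-5.6, 1.7, -0.3]
gripper_width: 13.6
gripper_force: 20.0
```

Emit:
move_arm --plan '[[[1.27,0.17,0.62],0,1],[[1.32,0.17,0.5],0,1],[[1.36,0.18,0.38],0,1],[[1.39,0.18,0.26],0,1],[[1.4,0.19,0.14],0,1]]'

```text
time_s: 9.25
ee_pos: [678.4, -53.5, 227.2]
ee_rot: [-179.9, 0.2, 7.6]
force: [-4.6, 1.9, 5.1]
gripper_width: 14.0
gripper_force: 20.0
```

Emit:
move_arm --plan '[[[1.41,0.19,0.02],0,1],[[1.41,0.19,-0.1],0,1],[[1.4,0.18,-0.23],0,1],[[1.37,0.18,-0.35],0,1],[[0.5,0.07,-0.16],0,1]]'

```text
time_s: 9.75
ee_pos: [742.0, -45.0, 219.7]
ee_rot: [-180.0, -0.2, 7.7]
force: [-1.1, 2.4, 7.6]
gripper_width: 14.3
gripper_force: 20.0
```

```bash
python3 - <<'E'
from h import *
s=env.state();print(s['ee_pos'],s['force'],s['time_s'])
p=env.grab_frame('scene');save(p,'s2.png')
E
```

```text
[742.03914238 -44.99633421 219.68744445] [-1.06734166  2.35887831  7.62973818] 9.75
```

View pics/s2.png

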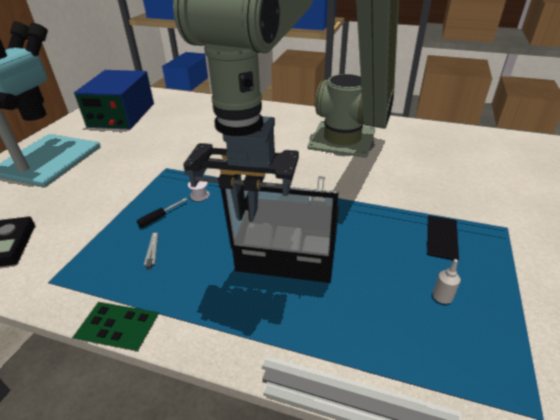

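The lid stands upright (230-335, 185-250) with the post still in the fingers. I'll let go, lift straight up, then come back over the case to look.

Emit:
move_arm --plan '[[[0,0,0],0,0.5],[[0,0,0],0,0.5],[[0,0,0.5],0,0.5],[[0.1,0,3.5],0,0.5],[[0,0,4],0,0.5]]'

```text
time_s: 10.3
ee_pos: [740.6, -46.2, 296.3]
ee_rot: [-180.0, 0.3, 7.6]
force: [0.5, -0.5, 0.8]
gripper_width: 45.5
gripper_force: 0.0
```

Emit:
move_arm --plan '[[[-1,0,0.5],0,0.9],[[-5,0.4,0],0,0.9],[[-5,0.5,0],0,0.9],[[-5,0.5,0],0,0.9],[[-5,0.4,0],0,1]]'

```text
time_s: 10.8
ee_pos: [529.5, -28.0, 301.8]
ee_rot: [180.0, 0.1, 7.6]
force: [0.4, -0.5, 0.8]
gripper_width: 8.7
gripper_force: 0.0
```

```bash
python3 - <<'E'
from h import *
np.set_printoptions(precision=1,suppress=True)
s=env.state();print(s['ee_pos'],s['force'],s['time_s'],s['gripper_width'])
p=env.grab_frame('wrist');save(p,'w3.png')
t=env.grab_frame('top')
for l in ['cover_a_lip','box_a','cover_c_lip','lid_grip','relay','trimmer']:
  for n,im in(('w',p),('t',t)):
    for q in env.landmark_of(im,l)[:4]: print(n,l,round(q['score'],2),np.array(q['point']),at_depth(im,q['point']))
a=np.radians(7.5);C=np.array([594.5,-16.3,3.6]);Rz=R.from_euler('z',a).as_matrix()
np.savez('c.npz',a=a,C=C)
for n,im in(('w',p),('t',t)):
    U=(cloud(im)-C)@Rz
    print(n,'cols y, rows x: height')
    ys=[-75,-60,-45,-8,0,8,45,60,75]
    print(ys)
    for x in range(-80,100,8):
        row=[]
        for y in ys:
            m=(abs(U[...,0]-x)<4)&(abs(U[...,1]-y)<4)&(U[...,2]<85);row.append(np.median(U[m][:,2]) if m.sum()>2 else np.nan)
        print(x,np.array(row))
E
```

```text
[529.5 -28.  301.8] [ 0.4 -0.5  0.8] 10.8 8.697840746490185
w cover_a_lip 0.68 [323.4 138.5] [597.2 -81.9  64.9]
w cover_a_lip 0.27 [320.9 118.4] [622.9 -75.2  57.1]
t cover_a_lip 0.41 [304.1 199.5] [603.3 -88.3  64.8]
w box_a 0.98 [227.5 110. ] [617.4  53.7  43.8]
w box_a 0.91 [319.  116.7] [624.7 -72.3  56.5]
w box_a 0.83 [273.4 116.6] [616.6 -11.   57.3]
t box_a 0.4 [297.2 193. ] [497.5 -50.3 572.8]
w cover_c_lip 0.68 [224.3 138.8] [577.8  54.9  42.5]
w cover_c_lip 0.35 [230.9 211.5] [486.6  29.3  92.5]
w cover_c_lip 0.29 [321.2 116.7] [625.1 -75.3  56.4]
w lid_grip 0.26 [449.9 241. ] [ 470.  -306.4   45. ]
t lid_grip 0.57 [289.9 122. ] [555.3 -39.6 661.6]
w relay 0.42 [253.  171.2] [534.1  10.4  22.1]
t relay 0.48 [267.9 233.2] [528.2   0.6  16.6]
t relay 0.27 [254.9 264.4] [442.1  26.7 127.2]
w trimmer 0.69 [317.3 173.5] [543.3 -88.8  18.4]
t trimmer 0.38 [306.5 226.3] [545.  -96.   18.6]
w cols y, rows x: height
[-75, -60, -45, -8, 0, 8, 45, 60, 75]
-80 [4.9 4.8 5.1 5.1 5.2 5.3 5.4 5.1 5.2]
-72 [14.8  5.5  4.6  4.7  4.6  4.9  5.1  5.1  4.8]
-64 [15.8  5.9  5.2  5.3  5.1  5.2  5
[... 1339 characters left out ...]
3.4 5.2]
-24 [7.6 5.2 nan nan nan nan nan 7.2 5.6]
-16 [55.  53.3  nan  nan  nan  nan  nan  nan  nan]
-8 [60.2  7.2  nan  nan  nan  nan  nan  nan  nan]
0 [60.2  nan  nan  nan  nan  nan  nan  nan  nan]
8 [57.9  nan  nan  nan  nan  nan  nan  nan  nan]
16 [nan nan nan nan nan nan nan nan nan]
24 [nan nan nan nan nan nan nan nan nan]
32 [nan nan nan nan nan nan nan nan nan]
40 [nan nan nan nan nan nan nan nan nan]
48 [nan nan nan nan nan nan nan nan nan]
56 [nan nan nan nan nan nan nan nan nan]
64 [nan nan nan nan nan nan nan nan nan]
72 [nan nan nan nan nan nan nan nan nan]
80 [nan nan nan nan nan nan nan nan nan]
88 [nan nan nan nan nan nan nan nan nan]
96 [nan nan nan nan nan nan nan nan nan]
```

View pics/w3.png

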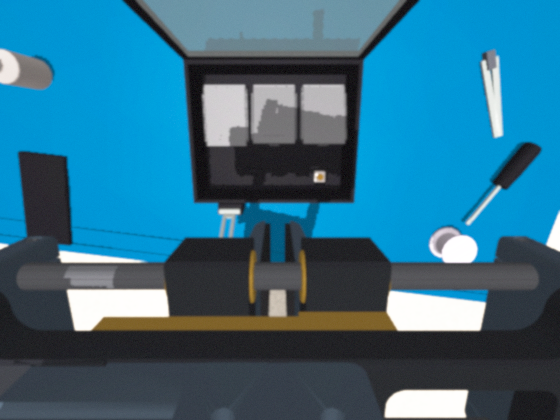

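Sprung covers: middle (275,113) and right (323,113). The left one (225,113) is shut, and the lid is standing past upright. I'll go above the middle cover's lip with the fingers closed.

Emit:
move_arm --plan '[[[2.7,0.5,-4],0,1],[[2.7,0.5,-4],0,1],[[0,0,-5],0,1],[[0,0,-5],0,1],[[0,0,-4.2],0,1]]'

```text
time_s: 12.0
ee_pos: [585.7, -17.9, 77.7]
ee_rot: [-180.0, 0.1, 7.6]
force: [-0.6, 0.8, 0.6]
gripper_width: 0.5
gripper_force: 0.0
```

Emit:
move_arm --plan '[[[0,0,0],0,1],[[0,0,0],0,1]]'

```text
time_s: 12.2
ee_pos: [587.0, -18.0, 80.9]
ee_rot: [180.0, -0.0, 7.6]
force: [0.5, -0.9, 0.2]
gripper_width: 0.5
gripper_force: 0.0
```

Emit:
move_arm --plan '[[[-0.2,0,-0.5],0,1],[[0,0,-0.5],0,1],[[0,0,-0.5],0,1],[[0,0,-0.4],0,1],[[0,0,-0.4],0,1]]'

```text
time_s: 12.7
ee_pos: [584.4, -18.0, 57.6]
ee_rot: [180.0, -0.0, 7.6]
force: [-1.2, -0.6, 1.3]
gripper_width: 0.1
gripper_force: 0.3
```

Emit:
move_arm --plan '[[[0,0,-0.15],0,1],[[0,0,-0.15],0,1],[[0,0,-0.1],0,1],[[0,0,-0.1],0,1]]'

```text
time_s: 13.1
ee_pos: [584.5, -18.0, 52.5]
ee_rot: [180.0, -0.0, 7.6]
force: [0.0, 0.0, 1.5]
gripper_width: 0.3
gripper_force: 0.4
```

Emit:
move_arm --plan '[[[0,0,-0.1],0,1],[[0,0,-0.1],0,1]]'

```text
time_s: 13.3
ee_pos: [584.5, -18.0, 50.5]
ee_rot: [180.0, -0.0, 7.6]
force: [-0.5, -0.8, 1.0]
gripper_width: 0.7
gripper_force: 0.4
```

Emit:
move_arm --plan '[[[0,0,-0.1],0,1],[[0,0,-0.1],0,1]]'

```text
time_s: 13.5
ee_pos: [584.3, -18.0, 48.8]
ee_rot: [180.0, 0.0, 7.6]
force: [-1.9, -0.3, 6.2]
gripper_width: 0.1
gripper_force: 3.1
```

Emit:
move_arm --plan '[[[0,0,-0.1],0,1]]'

```text
time_s: 13.6
ee_pos: [584.2, -18.1, 48.2]
ee_rot: [180.0, 0.0, 7.6]
force: [-3.1, -0.5, 8.5]
gripper_width: 0.3
gripper_force: 4.0
```

Emit:
move_arm --plan '[[[0,0,-0.1],0,1]]'

```text
time_s: 13.7
ee_pos: [584.1, -18.1, 47.3]
ee_rot: [180.0, 0.0, 7.6]
force: [-3.2, 1.2, 6.4]
gripper_width: 0.7
gripper_force: 3.3
```

Emit:
move_arm --plan '[[[0,0,-0.1],0,1]]'

```text
time_s: 13.8
ee_pos: [584.0, -18.1, 46.1]
ee_rot: [180.0, 0.0, 7.6]
force: [-3.0, -0.2, 5.1]
gripper_width: 0.7
gripper_force: 2.5
```

Emit:
move_arm --plan '[[[0,0,-0.1],0,1]]'

```text
time_s: 13.9
ee_pos: [583.9, -18.1, 44.8]
ee_rot: [180.0, 0.1, 7.6]
force: [-1.6, 0.0, 2.8]
gripper_width: 0.6
gripper_force: 1.5
```

Emit:
move_arm --plan '[[[0,0,-0.1],0,1]]'

```text
time_s: 14.0
ee_pos: [584.3, -18.0, 43.5]
ee_rot: [180.0, 0.0, 7.6]
force: [-1.4, -0.9, 1.3]
gripper_width: 0.3
gripper_force: 0.8
```

Emit:
move_arm --plan '[[[0,0,-0.1],0,1]]'

```text
time_s: 14.1
ee_pos: [584.7, -18.0, 42.3]
ee_rot: [180.0, -0.0, 7.6]
force: [-0.1, 1.1, -0.2]
gripper_width: 0.4
gripper_force: 0.0
```

Emit:
move_arm --plan '[[[0,0,-0.1],0,1]]'

```text
time_s: 14.2
ee_pos: [584.8, -17.9, 41.1]
ee_rot: [180.0, -0.0, 7.6]
force: [0.5, 0.0, 0.1]
gripper_width: 0.6
gripper_force: 0.0
```

Emit:
move_arm --plan '[[[0,0,-0.1],0,1]]'

```text
time_s: 14.3
ee_pos: [584.8, -18.0, 40.7]
ee_rot: [180.0, -0.0, 7.6]
force: [-1.4, 0.1, 7.3]
gripper_width: 0.8
gripper_force: 3.5
```

Emit:
move_arm --plan '[[[0,0,-0.05],0,1]]'

```text
time_s: 14.4
ee_pos: [584.8, -18.0, 40.6]
ee_rot: [180.0, -0.1, 7.6]
force: [-2.1, -0.1, 7.1]
gripper_width: 0.5
gripper_force: 3.8
```

Clicked: the force fell to zero, then came up firmly at the pad. Now the right-hand cover.

Emit:
move_arm --plan '[[[0,0,1],0,1],[[0,0,3.2],0,1],[[0.4,-3.4,0],0,1],[[0.4,-3.3,0],0,1],[[0,0,0],0,1]]'

```text
time_s: 14.9
ee_pos: [593.4, -88.3, 82.7]
ee_rot: [179.9, -0.1, 7.5]
force: [0.5, 0.5, -0.8]
gripper_width: 0.4
gripper_force: 0.0
```

Emit:
move_arm --plan '[[[0,0,-0.5],0,1],[[0,0,-0.5],0,1],[[0,0,-0.5],0,1],[[0,0,-0.4],0,1],[[0,0,-0.3],0,1]]'

```text
time_s: 15.4
ee_pos: [592.0, -84.4, 59.3]
ee_rot: [-180.0, 0.1, 7.7]
force: [-1.4, 0.5, 0.6]
gripper_width: 0.8
gripper_force: 0.3
```

Emit:
move_arm --plan '[[[0,0,-0.15],0,1],[[0,0,-0.15],0,1],[[0,0,-0.1],0,1]]'

```text
time_s: 15.7
ee_pos: [592.5, -84.9, 56.0]
ee_rot: [180.0, -0.0, 7.6]
force: [-1.8, 0.1, 0.3]
gripper_width: 0.6
gripper_force: 0.3
```

Emit:
move_arm --plan '[[[0,0,-0.1],0,1],[[0,0,-0.1],0,1]]'

```text
time_s: 15.9
ee_pos: [592.5, -85.1, 54.1]
ee_rot: [180.0, -0.0, 7.6]
force: [0.0, 0.0, 0.4]
gripper_width: 0.4
gripper_force: 0.4
```

Emit:
move_arm --plan '[[[0,0,-0.1],0,1],[[0,0,-0.1],0,1]]'

```text
time_s: 16.1
ee_pos: [592.4, -85.1, 52.0]
ee_rot: [180.0, -0.0, 7.6]
force: [-0.5, 1.1, 1.0]
gripper_width: 0.2
gripper_force: 0.4
```

Emit:
move_arm --plan '[[[0,0,-0.1],0,1],[[0,0,-0.1],0,1]]'

```text
time_s: 16.3
ee_pos: [592.4, -85.0, 49.9]
ee_rot: [180.0, 0.0, 7.6]
force: [-0.6, -1.1, 0.7]
gripper_width: 0.3
gripper_force: 0.4
```

Emit:
move_arm --plan '[[[0,0,-0.1],0,1],[[0,0,-0.1],0,1]]'

```text
time_s: 16.5
ee_pos: [592.4, -85.0, 47.9]
ee_rot: [180.0, -0.0, 7.6]
force: [-0.8, 0.3, 1.3]
gripper_width: 0.4
gripper_force: 0.4
```

Emit:
move_arm --plan '[[[0,0,-0.1],0,1],[[0,0,-0.1],0,1]]'

```text
time_s: 16.7
ee_pos: [592.3, -85.1, 46.1]
ee_rot: [180.0, 0.0, 7.6]
force: [-1.6, -0.3, 5.2]
gripper_width: 0.5
gripper_force: 2.6
```

Emit:
move_arm --plan '[[[0,0,-0.1],0,1],[[0,0,-0.1],0,1]]'

```text
time_s: 16.9
ee_pos: [592.2, -85.1, 45.0]
ee_rot: [180.0, 0.0, 7.6]
force: [-3.6, -0.0, 8.5]
gripper_width: 0.2
gripper_force: 4.2
```

Emit:
move_arm --plan '[[[0,0,-0.1],0,1]]'

```text
time_s: 17.0
ee_pos: [592.1, -85.1, 43.9]
ee_rot: [180.0, 0.0, 7.6]
force: [-2.1, -0.6, 7.3]
gripper_width: 0.3
gripper_force: 3.4
```

Emit:
move_arm --plan '[[[0,0,-0.1],0,1]]'

```text
time_s: 17.1
ee_pos: [592.0, -85.1, 42.8]
ee_rot: [180.0, 0.0, 7.6]
force: [-4.1, -0.3, 6.5]
gripper_width: 0.4
gripper_force: 3.2
```

Emit:
move_arm --plan '[[[0,0,-0.1],0,1]]'

```text
time_s: 17.2
ee_pos: [592.0, -85.1, 41.6]
ee_rot: [180.0, 0.0, 7.6]
force: [-1.6, 0.2, 3.9]
gripper_width: 0.4
gripper_force: 2.0
```

Emit:
move_arm --plan '[[[0,0,-0.1],0,1]]'

```text
time_s: 17.3
ee_pos: [592.3, -85.1, 40.2]
ee_rot: [180.0, -0.0, 7.6]
force: [-0.2, -1.0, 1.6]
gripper_width: 0.9
gripper_force: 0.3
```

Emit:
move_arm --plan '[[[0,0,-0.1],0,1]]'

```text
time_s: 17.4
ee_pos: [592.7, -85.0, 38.8]
ee_rot: [180.0, -0.0, 7.6]
force: [0.2, -0.1, -0.2]
gripper_width: 0.7
gripper_force: 0.0
```

Emit:
move_arm --plan '[[[0,0,-0.1],0,1]]'

```text
time_s: 17.5
ee_pos: [592.8, -85.0, 37.8]
ee_rot: [180.0, -0.0, 7.6]
force: [0.3, -0.2, 5.8]
gripper_width: 0.7
gripper_force: 2.7
```

Emit:
move_arm --plan '[[[0,0,-0.05],0,1]]'

```text
time_s: 17.6
ee_pos: [592.8, -85.0, 37.7]
ee_rot: [180.0, -0.0, 7.6]
force: [-1.0, 0.0, 4.8]
gripper_width: 0.4
gripper_force: 2.6
```

Emit:
move_arm --plan '[[[0,0,-0.05],0,1]]'

```text
time_s: 17.7
ee_pos: [592.8, -85.0, 37.5]
ee_rot: [180.0, -0.0, 7.6]
force: [-2.2, 1.1, 8.2]
gripper_width: 0.3
gripper_force: 3.9
```

Bottomed and clicked. I'll retreat and check.

Emit:
move_arm --plan '[[[0,0,1],0,1],[[0,0,5],0,1],[[0,0,5],0,1],[[0,0,5],0,1],[[-1,0,5],0,1]]'

```text
time_s: 18.2
ee_pos: [583.1, -85.0, 248.4]
ee_rot: [180.0, -0.1, 7.7]
force: [0.3, -0.2, 0.3]
gripper_width: 0.7
gripper_force: 0.0
```

Emit:
move_arm --plan '[[[-3,2,4],0,1],[[-3,2,1],0,1],[[0,1,0],0,1],[[0,0,0],0,1],[[0,0,0],0,1]]'

```text
time_s: 18.7
ee_pos: [525.1, -36.6, 292.3]
ee_rot: [180.0, 0.1, 7.7]
force: [-0.1, -0.1, 0.3]
gripper_width: 0.6
gripper_force: 0.0
```

```bash
python3 - <<'E'
from h import *
np.set_printoptions(precision=1,suppress=True)
s=env.state();print(s['ee_pos'],s['time_s'],s['force'])
p=env.grab_frame('wrist');save(p,'w4.png')
d=np.load('c.npz');U=(cloud(p)-d['C'])@R.from_euler('z',float(d['a'])).as_matrix()
for x in (-12,-4,8,24,40,56):
    print(x,np.array([np.median(U[(abs(U[...,0]-x)<4)&(abs(U[...,1]-y)<6)][:,2]) for y in(-80,-68,-56,-12,0,12,56,68,80)]))
t=env.grab_frame('scene');save(t,'s4.png')
E
```

```text
[525.1 -36.6 292.3] 18.7 [-0.1 -0.1  0.3]
-12 [33.2 33.1 33.2 37.1 37.2 37.3 39.5 39.4 39.3]
-4 [34.4 34.7 34.2 37.9 37.9 37.7 39.5 40.2 39.6]
8 [35.2 35.1 35.2 37.9 37.9 38.  39.5 39.7 39.8]
24 [36.8 36.6 36.8 38.8 38.8 38.7 39.8 39.7 39.6]
40 [38.1 38.1 38.  39.3 39.3 39.4 40.  40.  39.8]
56 [39.7 39.7 39.6 40.  40.1 40.1 40.2 40.1 40.2]
```

View pics/s4.png

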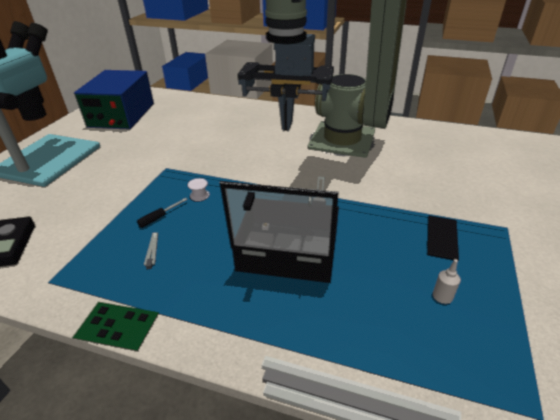

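View pics/w4.png

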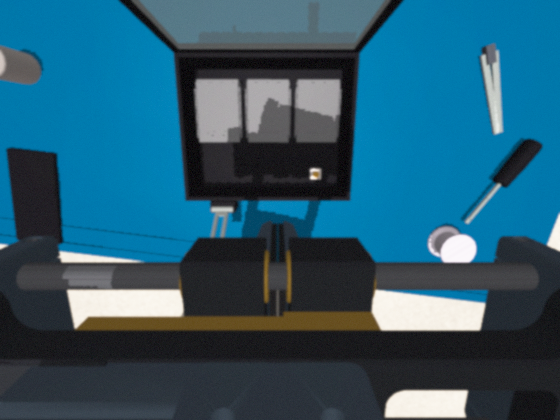

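The scene view shows the lid standing at (225-335, 185-250). The wrist view shows all three covers flat at (195-340, 80-140) and the hasp lying forward at (222,215). The loose parts haven't moved.

```bash
python3 -c "
from workcell import env
print(env.job_done())"
```

```text
the job is handed in; nothing more can be done
None
```

The job is handed in: the hasp is flipped over towards the robot, the lid stands open past upright, and both sprung covers clicked shut and stayed down, with measured press force below 9 N; the third box is still shut and the bystanders looked undisturbed.

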